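Sort the doll maker's stuffing forceps

TASK

Sort the three stuffing forceps into the trays under the thread shelf: those ratcheted shut go into the green tray, those whose jaws are open into the orange tray, each lying flat on the tray floor within the rim, not on top of another. Leave every forceps as it is, shut or open, and do not knock the thread shelf or shift the jar, the cone and the pot.

Things in the scene. Friction and masses are not known exactly. Their poses are not given: they have to be found in the camera images.
- forceps_1: Scissor-shaped steel stuffing forceps (like a big hemostat), 150 mm long, lying flat. Origin: underside, at the pivot; x along its fixed arm to the jaw tip (58 mm ahead; ring end 92 mm behind), z up. At the pivot a box joint 28 (x) by 20 (y) by 14 (z) mm, centred on the origin, fixed to this arm: gripped across it the jaws stay as they are. Other parts 6 mm high. 55 to 80 g, mass centre 20 mm behind the pivot.
- forceps_1_arm (a joint): How far it is open, rad. About 0: ratcheted shut (locked, jaws together, rings nearly touching). 0.28 to 0.38: open (jaw tips 16 to 22 mm apart, ratchet bars apart); the hinge is then only lightly stiff, so squeezing rings, shanks or jaws closes it.
- forceps_2: Same build and frame as forceps_1. Any of the three can lie at any place. Ratcheted shut, a forceps is 56 mm wide at the rings (y -28 to 28 mm), 10 mm at the jaws.
- forceps_2_arm (a joint): as forceps_1_arm, for this forceps.
- forceps_3: Same build and frame as forceps_1. When a forceps is open, its hinged arm's ring reaches to about y = +57 mm and its jaw to about y = -26 mm.
- forceps_3_arm (a joint): as forceps_1_arm, for this forceps.
- green_tray: green shallow open tray, fixed, for forceps that are ratcheted shut. Origin: centre of its underside on the bench; x crosses under the shelf, away from the forceps' starting side (so about the robot's left), y along the shelf (about towards the robot). Outside 186 (x) by 150 (y) mm, floor 3 mm thick, rim 12 mm high and 5 mm thick (176 by 140 mm inside). Stands under the thread shelf, side by side with the other tray, either one on either side.
- orange_tray: orange shallow open tray, fixed, for forceps that are open. Origin: centre of its underside on the bench; x crosses under the shelf, away from the forceps' starting side (so about the robot's left), y along the shelf (about towards the robot). Outside 186 (x) by 150 (y) mm, floor 3 mm thick, rim 12 mm high and 5 mm thick (176 by 140 mm inside). Stands under the thread shelf, side by side with the other tray, either one on either side.
- thread_shelf: Fixed wooden bridge over both trays (tray centres at its y = +-82 mm, same yaw). Origin on the bench midway between them, axes as the trays'. Board 60 (x) by 400 (y) mm centred at x = 17 mm, underside 150 mm up; spools on top to 208 mm; 14 mm posts at y = +-186 mm. A gripper pointing straight down into a tray's middle hits it; leaning 40 degrees to the trays' -x side it passes below.
- button_jar: glass jar of buttons with a brass lid, 80 mm across, 108 mm high, standing on the bench; origin: centre of its underside. Bystander.
- thread_cone: yellow thread cone, 66 mm across, 102 mm high, standing; origin: centre of its underside. Bystander.
- brush_pot: terracotta-coloured pot with brushes, 80 mm across, 100 mm high (brushes to 195 mm), standing; origin: centre of its underside. Bystander.
Mind the look-alikes: they are no part of the job. What is shaped like the forceps_1 but purple or turquoise is not meant. What is shaped like the forceps_3 but blue is not meant.

How it is judged:
By the outcome, as a careful person would: the job done as asked, in the order asked, and still so for the second after the job is handed in, with the robot touching nothing.
It also fails if it takes over 67 s, if anything falls off the work surface, if the arm or the gripper's body presses on something with over 40 N, if the wrist force passes 120 N, or if a joint passes its speed limit or range.

ROBOT

A 6-joint arm with a two-finger parallel gripper is mounted at the origin on the work surface. World frame = base frame: x ahead of the robot, y to its left, z up, the work surface at z = 0. Lengths are in m, angles in degrees, forces in N, time in s.
With the tool pointing down it reaches from about 0.35 to 0.875 m from the base axis. Payload 4.2 kg.
Tool frame: the origin (TCP) lies midway between the tips of the shut fingers; the grasp point (between the pads) lies 19 mm behind it; z points along the fingers, y is the line along which they close (so a half turn about z gives the same grasp; the last joint's range is limited). The gripper opens to 87 mm and grips with 3 to 60 N. Pads are 19 mm wide; open, the fingers measure 117 mm over their backs; the gripper's body (75 mm by 190 mm) begins 51 mm behind the grasp point.
Start: joints at [-53.766, 22.042, 0.453, 0, -68.411, -14.817], TCP at [0.228, -0.582, 0.189] pointing down, gripper open.
Joint ranges: [-179.83, 179.83], [-69.29, 118.12], [-61.27, 80.66], [-181.25, 117.63], [-171.15, -9.14], [-177.46, 177.46]. Speed limits (degrees/s): [159.86, 159.86, 180, 180, 180, 180].

INTERFACE

Orientations are given as [roll, pitch, yaw] about the fixed x, y, z axes, in that order (R = Rz(yaw) Ry(pitch) Rx(roll)).
In Python, from workcell import env gives the robot as it stands. The module is installed in compiled form; this text tells all that it offers. Calls block until the motion is done:
- env.goto(position, orientation): joint-space move of the TCP to a pose.
- env.move_straight(position, rotation=None, rate=0.15, force_limit=None): straight line of the TCP; rotation=None keeps the orientation; rate is the mean speed in m/s. With force_limit (N) it stops when the force on the tool has changed by that much, and returns True; else False.
- env.set_joints(angles): joint-space move.
- env.gripper_to(opening, grasp_force=None): opening from 0.0 (shut) to 1.0 (fully open); grasp_force is the grip in N (None keeps the last); returns when the fingers have stopped.
- env.dwell(seconds).
- env.inverse_kinematics(position, orientation): joint angles nearest the present ones, or None.
- env.read_state(): the state.
- env.grab_frame(name): name is "side" or "top" or "wrist"; returns a dict with "image" (420x560x3 uint8, blue, green, red), "fx", "fy", "cx", "cy" (pixels), "D" ([k1, k2, p1, p2, k3] as OpenCV has them; the pictures are not rectified), "position" and "orientation" of the camera in the world. Camera axes: x right, y up, looking along -z (the intrinsics and any distortion apply to the point x, -y, -z); pixel columns grow to the right and rows downward; lengths in m; the calibration is good to about 2 mm. A picture is of the moment at which its call begins. There is no depth.
A pose or a line that the arm cannot do raises env.Unreachable and nothing moves.
- env.close_job(): hands the job in; it is judged then, once.
Trained networks look in a picture, given as the dict that the camera call returned (one of the last four; its "shot" number tells which), for a name from the list of things; names that differ only in an ending like _2 or _b are one class to them, and where a whole thing is asked for, a point or a joint stands for the part that bears it (a point fixed in the world has none). Each returns a list of dicts, best first, with "score" (0 to 1); they miss things now and then, are a little off and sometimes report something else, mostly with a low value. They report only what shows in the picture. A call takes as long as a camera call. They do not tell look-alikes from the thing itself.
- env.search_frame(picture, thing): "xyz" ([x, y, z] in m, in world coordinates, good to about 4 mm: the middle of the surface that is visible of it).
- env.trace(picture, thing): "mask" (420x560 bool, what is visible of it).
The state is a dict: "clock": time; "joint_positions": joint angles; "qvel": joint speeds; "joint_torque": joint torques, N m; "position": TCP position; "tool_rot": TCP orientation; "force": force on the tool from outside, world axes, zero at the start; "wrist_torque": the same for the moment, N m; "opening": opening from 0.0 (shut) to 1.0 (fully open); "finger_force": force on a finger pad.
Only numpy, scipy, OpenCV 4.12 (cv2) and the standard library are available. Lean on these libraries where they do the work, as an engineer would, in place of code of your own. Each camera call takes 0.05 s, during which the arm holds its last target. There are 200 camera calls.

## Working session

There is one attempt and no reset: what is moved stays moved. The work goes in short steps, each a Python script; the robot and the scene stay as the last script left them, time stands still between calls to the robot, and variables do not carry over. Pictures are saved under pics/ and viewed, at most 10 in all, crops included, and the job is handed in when it is done.

```bash
mkdir -p pics
python3 - <<'E'
from workcell import env
import cv2,numpy as np
t=env.grab_frame("top");s=env.grab_frame("side")
for n,f in(("top",t),("side",s)):
    cv2.imwrite(f"pics/{n}0.png",f["image"]); print(n,f["position"],f["orientation"],f["fx"],f["D"])
for th in("forceps_1","green_tray","orange_tray","thread_shelf","button_jar","thread_cone","brush_pot"):
    for n,f in(("top",t),("side",s)):
        print(th,n,[(np.round(d["xyz"],3).tolist(),round(d["score"],2)) for d in env.search_frame(f,th)])
print(env.read_state()["clock"])
E
```

```text
top [ 0.45843243 -0.05137922  0.98954136] [  3.4707194   -0.14816963 -89.6285624 ] 409.4794538298481 [-0.0588714  0.         0.         0.         0.       ]
side [0.38070462 0.96166011 0.77034948] [  53.43426136   -0.93329814 -171.8366122 ] 403.42735572878075 [-0.03927947  0.          0.          0.          0.        ]
forceps_1 top [([0.341, -0.019, 0.007], 0.93), ([0.454, -0.171, 0.008], 0.9), ([0.527, -0.361, 0.007], 0.82), ([0.297, -0.302, 0.005], 0.69), ([0.66, -0.459, 0.005], 0.59)]
forceps_1 side [([0.452, -0.16, 0.005], 0.67), ([0.652, -0.137, 0.004], 0.66), ([0.648, -0.17, 0.003], 0.66), ([0.572, 0.197, 0.164], 0.58), ([0.289, -0.305, 0.008], 0.55), ([0.331, -0.01, 0.007], 0.55), ([0.649, -0.463, 0.007], 0.5)]
green_tray top [([0.478, 0.134, 0.005], 0.89)]
green_tray side [([0.485, 0.167, 0.005], 0.97)]
orange_tray top [([0.646, 0.127, 0.007], 0.72)]
orange_tray side [([0.649, 0.169, 0.007], 0.9)]
thread_shelf top [([0.557, 0.176, 0.16], 0.56)]
thread_shelf side [([0.568, 0.2, 0.161], 0.79)]
button_jar top [([0.544, 0.347, 0.109], 0.8), ([0.442, -0.2, 0.004], 0.32)]
button_jar side [([0.541, 0.388, 0.085], 0.58)]
thread_cone top [([0.649, 0.344, 0.063], 0.68)]
thread_cone side [([0.655, 0.377, 0.053], 0.63)]
brush_pot top []
brush_pot side [([0.399, 0.392, 0.082], 0.65)]
0.8
```

View pics/top0.png

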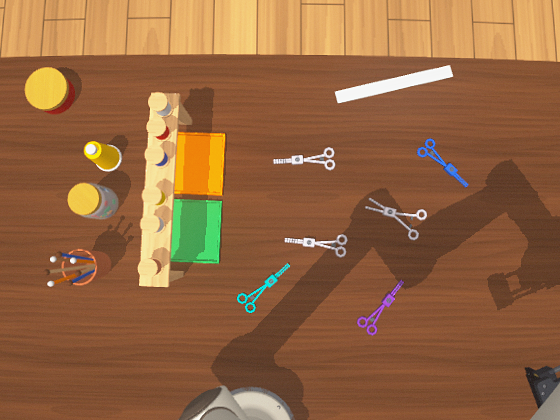

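View pics/side0.png

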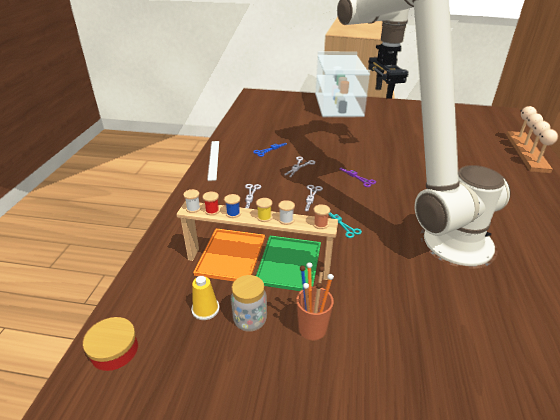

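Top view: three steel forceps have their pivots near px (297,160), (308,242) and (388,211). The first two look shut and the third is open. The trays lie left of them under the shelf, orange far and green near. Next I'll measure the trays and zoom in on the forceps.

```bash
cat > h.py <<'E'
from workcell import env
import cv2,numpy as np
from scipy.spatial.transform import Rotation as R
def K(f): return np.array([[f["fx"],0,f["cx"]],[0,f["fy"],f["cy"]],[0,0,1]])
def rot(f): return R.from_euler("xyz",f["orientation"],degrees=True).as_matrix()
def toworld(f,px,z):
    u=cv2.undistortPoints(np.array(px,float).reshape(-1,1,2),K(f),np.array(f["D"])).reshape(-1,2)
    d=np.c_[u[:,0],-u[:,1],-np.ones(len(u))]@rot(f).T
    p=np.array(f["position"]); return p+d*((z-p[2])/d[:,2])[:,None]
E
python3 - <<'E'
from h import *
t=env.grab_frame("top");s=env.grab_frame("side")
for name,lo,hi in(("green",45,85),("orange",5,22)):
    pts=[]
    for f in(t,s):
        hsv=cv2.cvtColor(f["image"],cv2.COLOR_BGR2HSV)
        tr=env.trace(f,name+"_tray")[0]["mask"]
        m=tr.astype(np.uint8)
        m=cv2.morphologyEx(m,cv2.MORPH_OPEN,np.ones((3,3),np.uint8))
        v,u=np.nonzero(m); w=toworld(f,np.c_[u,v],0.010)[:,:2]
        print(name,w.min(0).round(3),w.max(0).round(3),[np.round(x,3) for x in cv2.minAreaRect(w.astype(np.float32))])
        pts.append(w)
    r=cv2.minAreaRect(np.vstack(pts).astype(np.float32)); print("union",r)
for d in env.trace(t,"forceps_1"):
    v,u=np.nonzero(d["mask"]);w=toworld(t,np.c_[u,v],0.005)[:,:2]
    r=cv2.minAreaRect(w.astype(np.float32)); print(round(d["score"],2),w.mean(0).round(3),np.round(r[1],3),round(r[2],1),u.min(),u.max(),v.min(),v.max())
np.savez("top.npz",**{k:t[k] for k in("image","fx","fy","cx","cy","D","position","orientation")})
c=t["image"][140:260,265:435]; cv2.imwrite("pics/crop.png",cv2.resize(c,None,fx=4.7,fy=4.7,interpolation=cv2.INTER_CUBIC))
c=s["image"][170:300,170:350]; cv2.imwrite("pics/crops.png",cv2.resize(c,None,fx=4,fy=4,interpolation=cv2.INTER_CUBIC))
E
```

```text
green [0.404 0.074] [0.557 0.193] [array([0.48 , 0.134]), array([0.117, 0.153]), np.float64(88.74)]
green [0.403 0.069] [0.559 0.276] [array([0.482, 0.173]), array([0.203, 0.153]), np.float64(87.427)]
union ((0.4816673696041107, 0.17305207252502441), (0.2036096304655075, 0.15306732058525085), 87.90753173828125)
orange [ 0.437 -0.223] [ 0.447 -0.194] [array([ 0.442, -0.209]), array([0.01 , 0.029]), np.float64(0.278)]
orange [0.568 0.067] [0.723 0.264] [array([0.646, 0.166]), array([0.197, 0.154]), np.float64(89.487)]
union ((0.6001302003860474, 0.011882215738296509), (0.5458939671516418, 0.18430913984775543), 72.48495483398438)
0.96 [ 0.656 -0.46 ] [0.149 0.054] 56.4 418 467 138 186
0.92 [ 0.345 -0.024] [0.046 0.143] 33.1 238 288 264 310
0.91 [ 0.658 -0.141] [0.151 0.054] 83.1 273 335 147 169
0.82 [ 0.514 -0.364] [0.128 0.074] 52.0 372 425 206 239
0.8 [ 0.296 -0.307] [0.049 0.149] 42.3 358 402 281 333
0.73 [ 0.454 -0.161] [0.048 0.144] 0.3 286 346 235 255
```

View pics/crop.png

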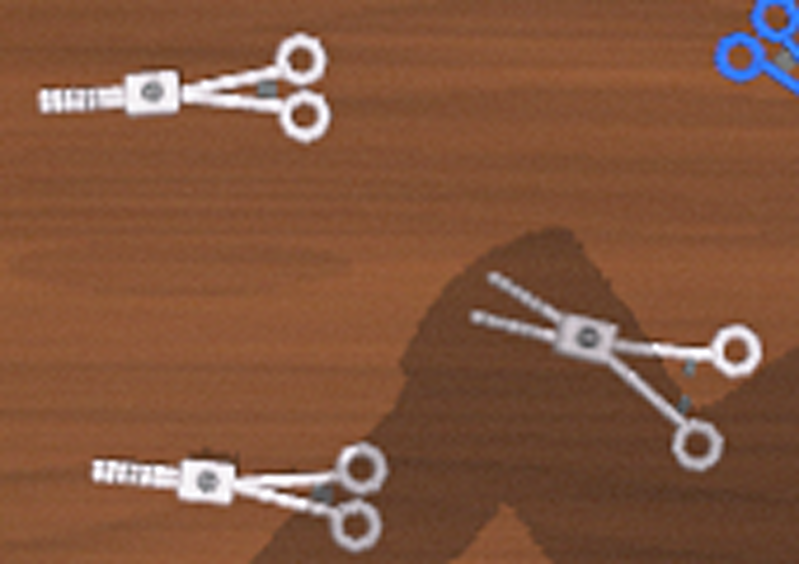

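View pics/crops.png

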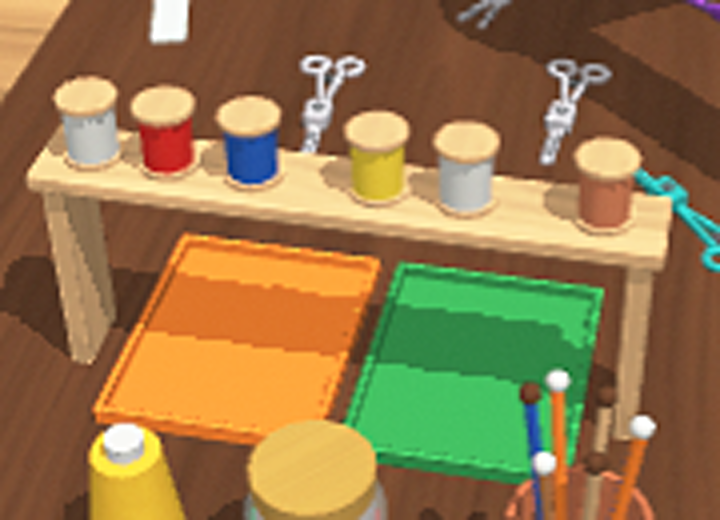

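The crops confirm the states. A and B are shut: pivots at crop px (152,92) and (207,482), rings touching. C is open: pivot (588,338), box tilted about 13°. Both trays are clear under the shelf. Next come the tray frame and the IK.

```bash
cat >> h.py <<'E'
LEAN=48
def toolR(yaw,flip,lean=LEAN):
    a,l=np.radians(yaw),np.radians(lean); f=np.array([np.cos(a),np.sin(a),0]); up=np.array([0,0,1.])
    z=f*np.sin(l)-up*np.cos(l); y=np.cross(up,f)*(-1 if flip else 1)
    return R.from_matrix(np.c_[np.cross(y,z),y,z]).as_euler("xyz",degrees=True)
def fwd(yaw): a=np.radians(yaw); return np.array([np.cos(a),np.sin(a),0])
def tcp(piv,yaw,z): return np.r_[piv[:2],z]+0.002*fwd(yaw)
E
python3 - <<'E'
from h import *
t=dict(np.load("top.npz")); s=env.grab_frame("side")
c=lambda p:np.array(p)/4.7+[265,140]-0.4
for n,p,j,r in(("A",(152,92),(42,100),[(300,58),(305,116)]),("B",(207,482),(95,470),[(360,468),(355,526)]),("C",(588,338),(473,317),[(737,350),(697,445)])):
    w=toworld(t,[c(p)],.014)[0]; J=toworld(t,[c(j)],.005)[0]; Q=toworld(t,[c(x) for x in r],.005)
    o=Q[0] if n=="C" else Q.mean(0); d=J-o
    yaw=np.degrees(np.arctan2(d[1],d[0]))-(6.8 if n=="C" else 0)
    x=fwd(yaw); y=np.cross([0,0,1],x)
    print(n,w.round(4),round(yaw,1),"jaw",[round((J-w)@x,3),round((J-w)@y,3)],"rings",[(round((q-w)@x,3),round((q-w)@y,3)) for q in Q])
print("top right edge",toworld(t,[(225,132),(222,195),(222,200),(219,263)],.012).round(3))
sc=lambda p:np.array(p)/4+[170,170]-.4
print("side corners (far or,or,gr,gr; near or, near gr-right)",toworld(s,[sc(p) for p in((185,235),(380,258),(403,263),(605,288),(95,410),(350,458),(530,472))],.012).round(3))
print("posts",toworld(s,[sc(p) for p in((75,362),(97,362),(115,345),(618,437),(648,437))],0).round(3), "board underside",toworld(s,[sc(p) for p in((30,185),(665,268),(670,198),(65,128))],.150).round(3))
E
```

```text
A [ 0.6547 -0.107   0.014 ] 93.4 jaw [np.float64(0.056), np.float64(-0.001)] rings [(np.float64(-0.078), np.float64(-0.016)), (np.float64(-0.079), np.float64(0.015))]
B [ 0.4554 -0.1354  0.014 ] 84.5 jaw [np.float64(0.057), np.float64(-0.0)] rings [(np.float64(-0.078), np.float64(-0.015)), (np.float64(-0.078), np.float64(0.015))]
C [ 0.5298 -0.3304  0.014 ] 76.5 jaw [np.float64(0.058), np.float64(0.003)] rings [(np.float64(-0.079), np.float64(-0.014)), (np.float64(-0.07), np.float64(0.039))]
top right edge [[0.721 0.068 0.012]
 [0.567 0.073 0.012]
 [0.555 0.072 0.012]
 [0.404 0.077 0.012]]
side corners (far or,or,gr,gr; near or, near gr-right) [[0.716 0.071 0.012]
 [0.568 0.074 0.012]
 [0.551 0.076 0.012]
 [0.403 0.08  0.012]
 [0.722 0.255 0.012]
 [0.549 0.27  0.012]
 [0.435 0.264 0.012]]
posts [[ 0.756  0.202  0.   ]
 [ 0.741  0.2   -0.   ]
 [ 0.735  0.182 -0.   ]
 [ 0.383  0.214  0.   ]
 [ 0.363  0.211 -0.   ]] board underside [[0.766 0.201 0.15 ]
 [0.365 0.217 0.15 ]
 [0.365 0.148 0.15 ]
 [0.765 0.137 0.15 ]]
```

```bash
cat >> h.py <<'E'
TY=88.4; O=np.array([.5645,.1665,0])
def tray(x,y): return O+x*fwd(TY)+y*np.cross([0,0,1],fwd(TY))
PICK={"A":((.6547,-.107),93.4),"B":((.4554,-.1354),84.5),"C":((.5298,-.3304),76.5)}
PLACE={"A":tray(.012,82-82+.048),"B":tray(.012,.116),"C":tray(.014,-.082-.0145)}
E
python3 - <<'E'
from h import *
for n in "ABC":
  for fl in(0,1):
    p,y=PICK[n]
    poses=[(tcp(p,y,z),y) for z in(.1,.009)]+[(tcp(PLACE[n],TY,.065)-.17*fwd(TY),TY)]+[(tcp(PLACE[n],TY,z),TY) for z in(.065,.0125)]
    for q,yy in poses:
        j=env.inverse_kinematics(q,toolR(yy,fl)); print(n,fl,np.round(q,3),None if j is None else np.round(j))
E
```

```text
A 0 [ 0.655 -0.105  0.1  ] [-19.  43.  24. -43. -93.  29.]
A 0 [ 0.655 -0.105  0.009] [-19.  49.  22. -43. -87.  35.]
A 0 [0.512 0.012 0.065] [-15.  31.  -7. -49. -74.  37.]
A 0 [0.517 0.182 0.065] [  2.  28. -11. -56. -63.  29.]
A 0 [0.517 0.182 0.012] [  1.  33. -12. -59. -60.  35.]
A 1 [ 0.655 -0.105  0.1  ] [ -19.   43.   24.  -43.  -93. -151.]
A 1 [ 0.655 -0.105  0.009] [ -19.   49.   22.  -43.  -87. -145.]
A 1 [0.512 0.012 0.065] [ -15.   31.   -7.  -49.  -74. -143.]
A 1 [0.517 0.182 0.065] [   2.   28.  -11.  -56.  -63. -151.]
A 1 [0.517 0.182 0.012] [   1.   33.  -12.  -59.  -60. -145.]
B 0 [ 0.456 -0.133  0.1  ] [-30.  29.  -5. -43. -83.  41.]
B 0 [ 0.456 -0.133  0.009] [-30.  37.  -7. -44. -76.  48.]
B 0 [0.444 0.014 0.065] [-17.  27. -15. -49. -72.  41.]
B 0 [0.449 0.184 0.065] [  2.  23. -20. -58. -61.  33.]
B 0 [0.449 0.184 0.012] [  1.  29. -21. -61. -58.  41.]
B 1 [ 0.456 -0.133  0.1  ] [ -30.   29.   -5.  -43.  -83. -139.]
B 1 [ 0.456 -0.133  0.009] [ -30.   37.   -7.  -44.  -76. -132.]
B 1 [0.444 0.014 0.065] [ -17.   27.  -15.  -49.  -72. -139.]
B 1 [0.449 0.184 0.065] [   2.   23.  -20.  -58.  -61. -147.]
B 1 [0.449 0.184 0.012] [   1.   29.  -21.  -61.  -58. -139.]
C 0 [ 0.53  -0.328  0.1  ] [-41.  42.  21. -41. -95.  34.]
C 0 [ 0.53  -0.328  0.009] [-41.  48.  18. -41. -88.  40.]
C 0 [0.657 0.01  0.065] [-12.  40.  13. -48. -79.  27.]
C 0 [0.661 0.18  0.065] [  2.  38.   9. -53. -69.  20.]
C 0 [0.661 0.18  0.012] [  2.  42.   8. -54. -66.  25.]
C 1 [ 0.53  -0.328  0.1  ] [ -41.   42.   21.  -41.  -95. -146.]
C 1 [ 0.53  -0.328  0.009] [ -41.   48.   18.  -41.  -88. -140.]
C 1 [0.657 0.01  0.065] [ -12.   40.   13.  -48.  -79. -153.]
C 1 [0.661 0.18  0.065] [   2.   38.    9.  -53.  -69. -160.]
C 1 [0.661 0.18  0.012] [   2.   42.    8.  -54.  -66. -155.]
```

```bash
cat >> h.py <<'E'
def pick(n):
    p,y=PICK[n]; o=toolR(y,0)
    env.gripper_to(.6); env.goto(tcp(p,y,.1),o)
    hit=env.move_straight(tcp(p,y,.009),rate=.12,force_limit=8)
    st=env.read_state(); print("down",hit,st["position"].round(4) if hasattr(st["position"],"round") else st["position"],st["clock"])
    env.gripper_to(0,30); st=env.read_state(); print("grip",st["opening"],st["finger_force"])
    env.move_straight(tcp(p,y,.1),rate=.15); st=env.read_state(); print("lift",st["opening"],st["finger_force"])
def place(n,op):
    q=PLACE[n]; o=toolR(TY,0)
    env.goto(tcp(q,TY,.065)-.17*fwd(TY),o)
    env.move_straight(tcp(q,TY,.065),rate=.15)
    hit=env.move_straight(tcp(q,TY,.0125),rate=.06,force_limit=8)
    st=env.read_state(); print("set",hit,st["position"],st["clock"])
    env.gripper_to(op); 
    z=R.from_euler("xyz",o,degrees=True).as_matrix()[:,2]
    env.move_straight(np.array(st["position"])-z*.12,rate=.15)
    print("end",env.read_state()["clock"])
E
python3 - <<'E'
from h import *
pick("C")
cv2.imwrite("pics/c_side.png",cv2.resize(env.grab_frame("top")["image"][130:350,240:520],None,fx=2.5,fy=2.5))
E
```

```text
down False [ 0.5307 -0.3289  0.0095] 4.4
grip 0.009351469192038412 0.0
lift 0.010146862719522608 0.0
```

View pics/c_side.png

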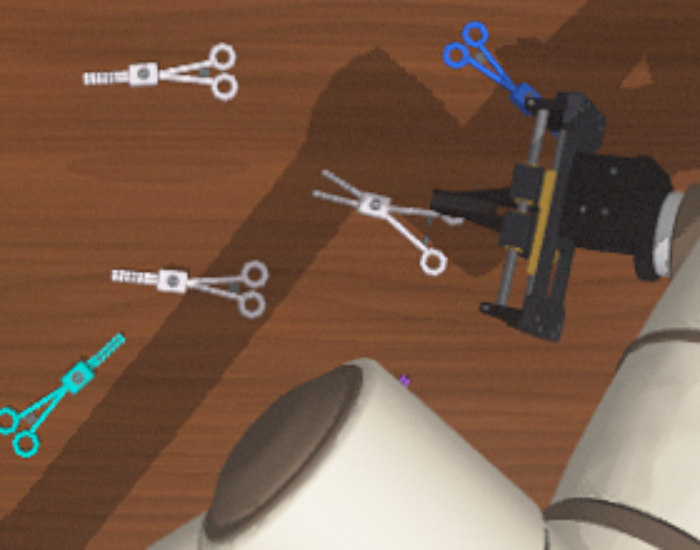

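Run:
```python
from h import *
f=env.grab_frame("top"); st=env.read_state(); print(st["position"],st["tool_rot"],toolR(76.5,0),st["opening"])
def proj(f,P):
    c=(np.atleast_2d(P)-f["position"])@rot(f); c=c*[1,-1,-1]
    return cv2.projectPoints(c,np.zeros(3),np.zeros(3),K(f),np.array(f["D"]))[0].reshape(-1,2)
z=R.from_euler("xyz",st["tool_rot"],degrees=True).as_matrix()[:,2]
P=np.array(st["position"]); print("tcp,grasp,body",proj(f,[P,P-.019*z,P-.07*z]).round(1))
print("pivot",proj(f,[[.5298,-.3304,.014]]))
print("xyz forceps",[np.round(d["xyz"],3) for d in env.search_frame(f,"forceps_1")])
s=env.grab_frame("side"); print("side tcp",proj(s,[P]))
im=s["image"].copy(); cv2.circle(im,tuple(int(v) for v in proj(s,[P])[0]),2,(0,0,255),-1); cv2.circle(im,tuple(int(v) for v in proj(s,[[.5298,-.3304,.014]])[0]),2,(0,255,0),-1)
a=cv2.resize(im[60:200,220:420],(600,420)); im=f["image"].copy(); cv2.circle(im,tuple(int(v) for v in proj(f,[P])[0]),1,(0,0,255),-1)
b=cv2.resize(im[160:300,350:450],(200,280)); o=np.zeros((420,800,3),np.uint8);o[:,:600]=a;o[:280,600:]=b
cv2.imwrite("pics/dbg.png",o)
```

```text
[ 0.52966567 -0.32783686  0.0985395 ] [ 179.76374625   48.0932181  -103.68730583] [-180.    48.  -103.5] 0.00655004593574347
tcp,grasp,body [[399.4 208.8]
 [407.5 209.9]
 [430.3 213. ]]
pivot [[389.7126829 211.5095919]]
xyz forceps [array([ 0.526, -0.348,  0.006]), array([ 0.458, -0.173,  0.009]), array([ 0.658, -0.14 ,  0.005]), array([ 0.674, -0.445,  0.004]), array([ 0.342, -0.018,  0.008])]
side tcp [[296.07141735 145.51848036]]
```

View pics/dbg.png

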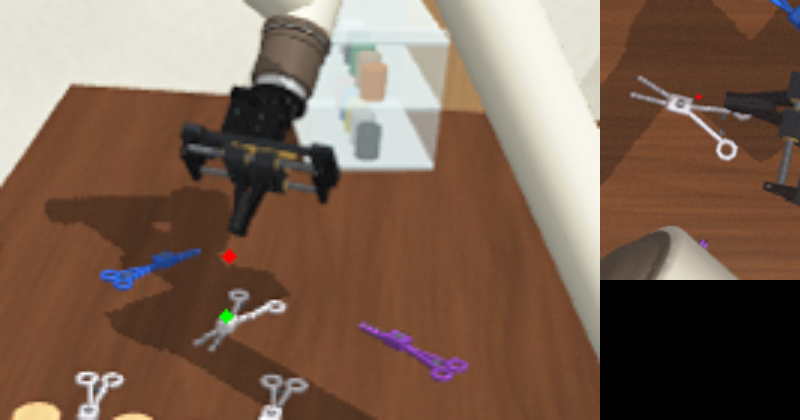

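The shut fingertips show about 13 px short of the projected TCP in the top view and about 8 px in the side view. I'll triangulate the actual tip.

Run:
```python
from h import *
f=env.grab_frame("top"); s=env.grab_frame("side"); st=env.read_state()
def ray(f,px):
    w=toworld(f,[px],0.)[0]; p=np.array(f["position"]); return p,(w-p)/np.linalg.norm(w-p)
def tri(a,b):
    (p,d),(q,e)=ray(f,a),ray(s,b); A=np.c_[d,-e]; t=np.linalg.lstsq(A,q-p,rcond=None)[0]
    return (p+d*t[0]+q+e*t[1])/2,np.linalg.norm(p+d*t[0]-q-e*t[1])
X,g=tri((412.6,209.5),(299.3,137.9))
M=R.from_euler("xyz",st["tool_rot"],degrees=True).as_matrix()
print(X,g,"in tool frame",M.T@(X-st["position"]),st["force"])
w=env.grab_frame("wrist"); im=w["image"]; print(M.T@(np.array(w["position"])-st["position"]))
cv2.imwrite("pics/wr.png",im)
```

```text
[ 0.5241488  -0.35058986  0.11820803] 0.005426672959374102 in tool frame [ 0.00116457  0.00050922 -0.03006684] [ 0.0291605  -0.46068648  0.06572774]
[ 0.07742778  0.00195347 -0.19648457]
```

View pics/wr.png

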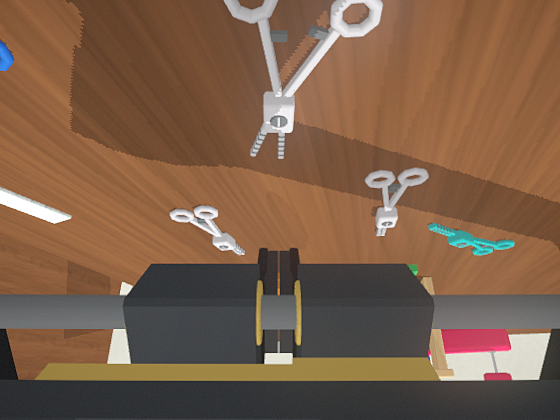

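The real fingertips sit 30 mm behind the reported TCP along the tool axis: both views agree, and the fingers closed above the box without touching it. I'll compensate for that and repeat with a force guard.

View pics/held.png

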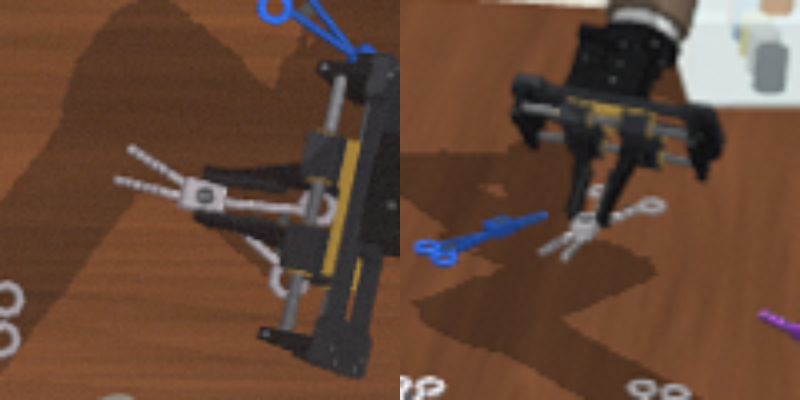

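It is held at the box, level and still open. Now the placing.

```bash
sed -i 's/tcp(q,TY,.0125)/tcp(q,TY,.0135)/; s/tcp(p,y,.009),rate=.12,force_limit=8/tcp(p,y,.010),rate=.1,force_limit=6/' h.py
python3 - <<'E'
from h import *
place("C",.42)
E
python3 - <<'E'
from h import *
s=env.grab_frame("side"); cv2.imwrite("pics/placed.png",cv2.resize(s["image"][160:300,170:350],(720,560)))
E
```

```text
set False [ 0.66241239  0.20209176 -0.00643488] 14.4083
end 16.0
```

View pics/placed.png

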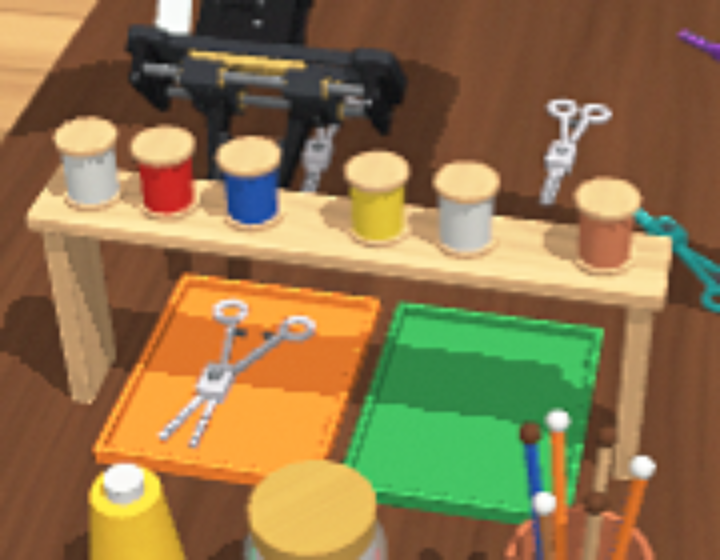

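It lies flat in the orange tray, still open. Next A, then B.

Run:
```python
from h import *
for n in "AB":
    pick(n)
    if not .15<env.read_state()["opening"]<.3: raise SystemExit("bad grasp "+n)
    place(n,.34)
p=np.array(env.read_state()["position"])
env.move_straight(p+[0,-.08,.12],rate=.2)
s=env.grab_frame("side"); cv2.imwrite("pics/done.png",cv2.resize(s["image"][150:350,80:350],(800,592)))
for d in env.search_frame(s,"forceps_1"): print(np.round(d["xyz"],3),round(d["score"],2))
print(env.read_state()["clock"])
```

```text
down False [ 0.6538 -0.083  -0.0093] 18.5167
grip 0.21850369569351025 29.99985158443451
lift 0.21780938804323477 29.999871253967285
set False [ 0.51779426  0.2041124  -0.00656492] 23.0083
end 24.4917
down False [ 0.4581 -0.1115 -0.0096] 27.1917
grip 0.2188636125340357 30.00115603208542
lift 0.21769337007060718 29.999329447746277
set True [ 0.44893114  0.20595247 -0.00696913] 31.4167
end 32.9
[ 0.29  -0.301  0.01 ] 0.72
[0.448 0.139 0.008] 0.66
[0.517 0.157 0.01 ] 0.65
[0.656 0.159 0.007] 0.6
[ 0.33  -0.011  0.009] 0.48
33.8667
```

View pics/done.png

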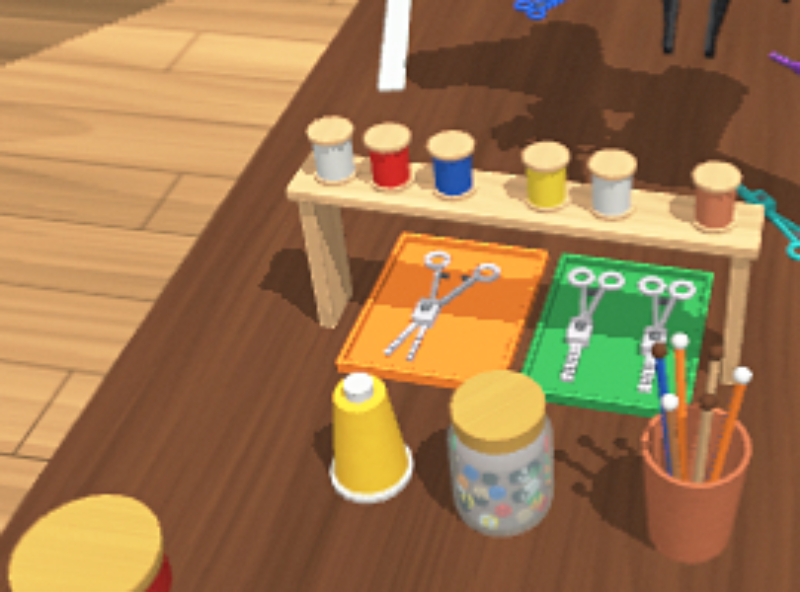

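All three lie flat inside the rims, with the open one in orange and the two shut ones side by side in green. The shelf and bystanders look unmoved. Handing in.

```bash
python3 -c "
from workcell import env
print(env.close_job())"
```

```text
the job is handed in; nothing more can be done
None
```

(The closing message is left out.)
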